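Start the welding fume hood from its push-button boxes

TASK

Start up the welding fume hood from its three loose push-button boxes: with a fingertip, lightly press first the narrow round button (damper), then the square one (fan), and last the wide mushroom (lamp), each right in so that it stays down. Press each only in its turn, do not lift, shove or tip the boxes, and leave the spanner, brush, can and welding square where they are.

Things in the scene. Friction and masses are not known exactly. Their poses are not given: they have to be found in the camera images.
- damper_box: loose white plastic box 66 x 66 mm, 50 mm high, about 0.8 kg, standing on the table (z = 0), carrying in the centre of its top the damper button, a black narrow round push-button, 24 mm in diameter, flat top. Origin: centre of the underside; z up; sides along x and y. The three boxes are alike except for the button; their places are interchanged from run to run.
- damper_top (a point): centre of the damper button's flat top (on its cap): 74 mm above the table (24 mm above the box) when out, 64 mm when in. The cap is cushioned: it gives 1 mm for each 2 N, up to 8 mm, and springs back when let go. So under a fingertip it first sinks about 1.5 mm, then the button slides; at the button's stop only the cushion yields.
- damper_button (a joint): how far the damper button is pressed, m: 0 = out, 0.010 = fully in, straight down into the box. No spring: it slides against about 3 N of friction and stays where it is left. Press its cap 12 to 15 mm down from where it stood (4 to 10 N) to bring it fully in.
- fan_box: loose white plastic box 66 x 66 mm, 50 mm high, about 0.8 kg, standing on the table (z = 0), carrying in the centre of its top the fan button, a black square push-button, 34 x 34 mm, flat top. Origin: centre of the underside; z up; sides along x and y. The three boxes are alike except for the button; their places are interchanged from run to run.
- fan_top (a point): centre of the fan button's flat top (on its cap): 74 mm above the table (24 mm above the box) when out, 64 mm when in. The cap is cushioned: it gives 1 mm for each 2 N, up to 8 mm, and springs back when let go. So under a fingertip it first sinks about 1.5 mm, then the button slides; at the button's stop only the cushion yields.
- fan_button (a joint): how far the fan button is pressed, m: 0 = out, 0.010 = fully in, straight down into the box. No spring: it slides against about 3 N of friction and stays where it is left. Press its cap 12 to 15 mm down from where it stood (4 to 10 N) to bring it fully in.
- lamp_box: loose white plastic box 66 x 66 mm, 50 mm high, about 0.8 kg, standing on the table (z = 0), carrying in the centre of its top the lamp button, a black wide mushroom push-button: flat round head 54 mm in diameter and 6 mm thick on a 26 mm stem. Origin: centre of the underside; z up; sides along x and y. The three boxes are alike except for the button; their places are interchanged from run to run.
- lamp_top (a point): centre of the lamp button's flat top (on its cap): 74 mm above the table (24 mm above the box) when out, 64 mm when in. The cap is cushioned: it gives 1 mm for each 2 N, up to 8 mm, and springs back when let go. So under a fingertip it first sinks about 1.5 mm, then the button slides; at the button's stop only the cushion yields.
- lamp_button (a joint): how far the lamp button is pressed, m: 0 = out, 0.010 = fully in, straight down into the box. No spring: it slides against about 3 N of friction and stays where it is left. Press its cap 12 to 15 mm down from where it stood (4 to 10 N) to bring it fully in.
- wrench: bystander: steel spanner about 160 mm long, lying flat along its x axis between the places of two boxes
- brush: bystander: brush about 170 mm long, lying flat along its x axis between the places of two boxes
- can: bystander: upright metal can, 64 mm in diameter, 80 mm high, on the far side of the boxes; origin at the centre of its underside
- square: bystander: dark steel triangular welding square, legs 110 mm, 18 mm thick, lying flat at the robot's right; origin near its long leg's centre, on the underside
Things that resemble listed ones, but are neither listed nor needed, are in the scene too. What is shaped like the lamp_box but pink or red is not meant. What is shaped like the fan_box but pink is not meant.

How it is judged:
By the outcome, as a careful person would: the job done as asked, in the order asked, and still so for the second after the job is handed in, with the robot touching nothing.
It also fails if it takes over 48 s, if anything falls off the work surface, if the arm or the gripper's body presses on something with over 40 N, if the wrist force passes 120 N, or if a joint passes its speed limit or range.

ROBOT

A 7-joint arm with a two-finger parallel gripper is mounted at the origin on the work surface. World frame = base frame: x ahead of the robot, y to its left, z up, the work surface at z = 0. Lengths are in mm, angles in rad, forces in N, time in s.
With the tool pointing down it reaches from about 400 to 875 mm from the base axis. Payload 4.4 kg.
Tool frame: the origin (TCP) lies on the centre line of the jaws, within the pads' length; the fingertips stand 14 mm ahead of it and the grasp point (between the pads) lies 5 mm behind it (tips_ahead is the distance from the TCP to the fingertips, in mm); z points along the fingers, y is the line along which they close (so a half turn about z gives the same grasp; the last joint's range is limited). The gripper opens to 85 mm and grips with 20 to 120 N. Pads are 22 mm wide; open, the fingers measure 114 mm over their backs; the gripper's body (76 mm by 85 mm) begins 54 mm behind the grasp point. The pads swing forward as they close: fully open they stand 13 mm farther back than shut.
Start: joints at [-0.066, 0.628, 0.038, 1.517, -0.027, 0.996, -0.02], TCP at [650.014, 0.027, 245.313] pointing down, gripper open.
Joint ranges: [-3.06, 3.06], [-0.37, 2.12], [-1.25, 1.32], [0.18, 2.47], [-1.1, 4.24], [0.23, 1.98], [-2.94, 2.94]. Speed limits (rad/s): [2.57, 2.57, 3.14, 3.14, 3.14, 3.14, 3.14].

INTERFACE

Orientations are given as [roll, pitch, yaw] about the fixed x, y, z axes, in that order (R = Rz(yaw) Ry(pitch) Rx(roll)).
In Python, from cell import * gives the robot as it stands.
- The arm moves only by the tool move_arm, never from a script. Its argument "rows" is text: rows parted by semicolons, each of 7 numbers parted by spaces: the shift along the tool's x, y, z scaled (see below), then the turn, a rotation vector about the tool's x, y, z scaled (see below), then the closure, from -1 (fully open) to 1 (shut). A call has 1 to 12 rows; each row is the pose to reach, as a shift and turn from the pose commanded when the call began, along the tool's axes at that moment; what a row does not reach only later rows make up. The controller multiplies each number of a shift by 0.3 m and each number of a turn by pi/2 rad. A row lasts 1/12 s, in which the tool goes at most 41.7 mm and 7.16 degrees, less where a joint would pass 70% of its speed; a pose out of reach is approached as far as the arm can. A call with a number of a shift or a turn outside -1 to 1 is refused whole. A call with a gripper value outside its range is refused whole. The fingers move at their own pace and stop on an object; the grip force is fixed at half the most. Time passes only in rows, so rows that repeat a pose let the fingers close. It gives the time, the measured TCP pose, the force, the opening and the grip force at its end, in the units of the state.
- read_state(): the state, without advancing time (a new reading comes with each control period).
- get_image(name): name is "scene" or "side" or "wrist"; returns a dict with "img" (400x640x3 uint8, red, green, blue), "vfov" (degrees; the focal length in pixels is half the picture's height over the tangent of half this angle, whatever the lens; pixels are square), "cx", "cy" (the principal point, pixels), "extrinsics" (4x4, takes a point from camera to world coordinates); the wrist camera has in their place "T_tool_cam" (4x4, takes a point from camera to tool coordinates, whose origin is the TCP and whose axes are the flange's). Camera axes: x right, y up, looking along -z (the intrinsics and any distortion apply to the point x, -y, -z); pixel columns grow to the right and rows downward; lengths in mm; the calibration is good to about 2 mm. A picture is of the moment at which its call begins: read the wrist's pose just before it. There is no depth.
- finish_job(): hands the job in; it is judged then, once.
The state is a dict: "clock": time; "qpos": joint angles; "qd": joint speeds; "tau": joint torques, N m; "eef_pos": TCP position; "tool_rot": TCP orientation; "force": force on the tool from outside, world axes, zero at the start; "torque": the same for the moment, N m; "width": finger opening in mm; "gripper_force": force on a finger pad.
Only numpy, scipy, OpenCV 4.12 (cv2) and the standard library are available. Lean on these libraries where they do the work, as an engineer would, in place of code of your own. Each camera call takes 0.05 s, during which the arm holds its last target. There are 200 camera calls.

## Working session

There is one attempt and no reset: what is moved stays moved. The work goes in short steps, Python scripts to look and compute and a tool call to move; the robot and the scene stay as the last step left them, time stands still between calls to the robot, and variables do not carry over. Pictures are saved under pics/ and viewed, at most 10 in all, crops included, and the job is handed in when it is done.

Besides the shell and the picture viewer there is one more tool, called after "Request:" in YAML: its name, and indented under it one key for each argument. move_arm: Moves the arm, as the interface text tells. Its arguments: {"type":"object","properties":{"rows":{"type":"string"}},"required":["rows"]}

```bash
mkdir -p pics; python3 - <<'E'
from cell import *
import cv2,numpy as np
s=read_state();print({k:np.round(s[k],3).tolist() for k in('clock','eef_pos','tool_rot','force','width')})
for n in('scene','side','wrist'):
    d=get_image(n);cv2.imwrite(f'pics/{n}0.png',d['img'][:,:,::-1]);print(n,{k:(np.round(v,4).tolist()) for k,v in d.items() if k!='img' and not isinstance(v,str)})
E
```

```text
{'clock': 0.0, 'eef_pos': [649.399, 0.031, 244.396], 'tool_rot': [-3.14, 0.0, 1.571], 'force': [0.14, -0.18, -0.645], 'width': 85.443}
scene {'vfov': 49.5231, 'cx': 323.3887, 'cy': 204.8488, 'extrinsics': [[0.1428, -0.66, 0.7375, 1527.6657], [0.9896, 0.1061, -0.0967, -207.6726], [-0.0144, 0.7437, 0.6683, 974.7397], [0.0, 0.0, 0.0, 1.0]]}
side {'vfov': 44.9748, 'cx': 316.6885, 'cy': 193.5481, 'extrinsics': [[0.884, 0.2327, -0.4054, 75.0826], [-0.4674, 0.4541, -0.7585, -1023.6125], [0.0076, 0.86, 0.5102, 695.0532], [0.0, 0.0, 0.0, 1.0]]}
wrist {'vfov': 58.9649, 'cx': 315.9714, 'cy': 196.9059, 'T_tool_cam': [[-0.0002, 0.9581, 0.2865, 73.286], [1.0, -0.0001, 0.0009, -0.6825], [0.0009, 0.2865, -0.9581, -129.7513], [0.0, 0.0, 0.0, 1.0]]}
```

View pics/scene0.png

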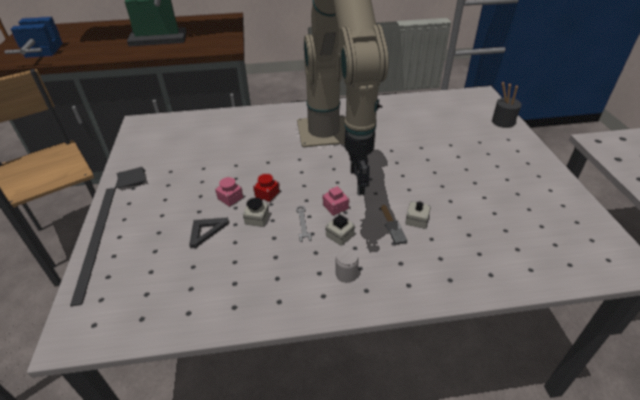

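View pics/side0.png

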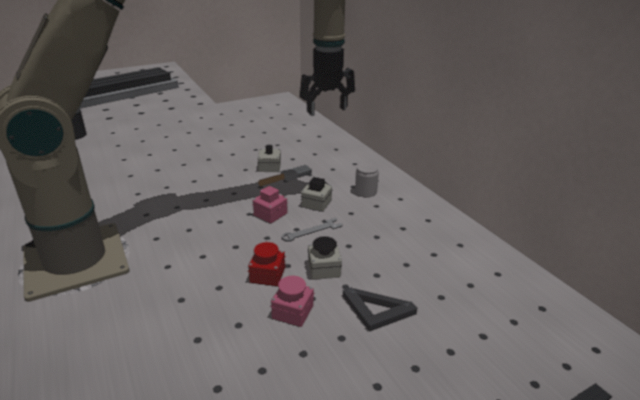

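View pics/wrist0.png

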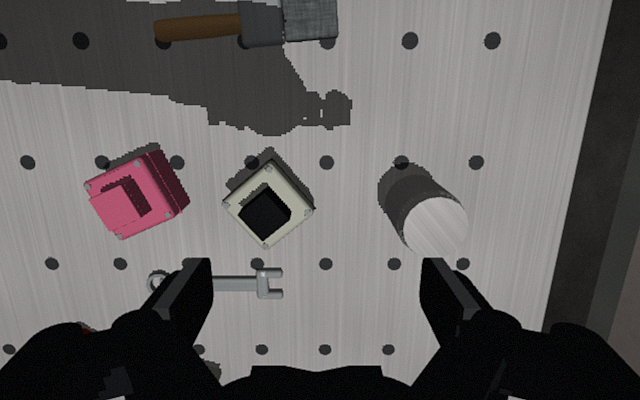

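Candidates by scene pixel:
- White box with narrow round button (damper): (419,207).
- White box with square button (fan): (340,222). The look-alike is pink square (335,196).
- White box with mushroom (lamp): (255,205). The look-alikes are red (266,183) and pink (229,186).

I choose the three white ones and will check them in one close crop.

```bash
cat > h.py <<'E'
import numpy as np,cv2
from scipy.spatial.transform import Rotation as R
def ray(d,T,u,v):
    h,w=d['img'].shape[:2];f=h/2/np.tan(np.radians(d['vfov'])/2)
    c=T[:3,:3]@np.array([(u-d['cx'])/f,-(v-d['cy'])/f,-1]);return T[:3,3],c
def onz(d,T,u,v,z):
    o,c=ray(d,T,u,v);return (o+c*(z-o[2])/c[2])[:2]
def tool(s):
    T=np.eye(4);T[:3,:3]=R.from_euler('xyz',s['tool_rot']).as_matrix();T[:3,3]=s['eef_pos'];return T
def blob(img,u,v,r,th=45):
    u,v=int(u),int(v);g=img[v-r:v+r,u-r:u+r].max(2)
    n,l,st,c=cv2.connectedComponentsWithStats((g<th).astype(np.uint8))
    if n<2:return None
    k=1+np.argmin(np.hypot(*(c[1:]-r).T)-0.0*st[1:,4]);return c[k]+[u-r,v-r],st[k]
E
python3 - <<'E'
from cell import *
from h import *
s=read_state();print([k for k in s])
P={'scene':dict(d=(419,206),f=(340,221),l=(255,204)),'side':dict(d=(269,148),f=(318,183),l=(324,244)),'wrist':dict(f=(265,212))}
tiles=[]
for n in P:
    s=read_state();d=get_image(n);T=np.array(d['extrinsics']) if n!='wrist' else tool(s)@np.array(d['T_tool_cam'])
    print(n,list(d))
    for k,(u,v) in P[n].items():
        b=blob(d['img'],u,v,35 if n=='wrist' else 13);print(n,k,b, onz(d,T,u,v,72).round(1), onz(d,T,*b[0],72).round(1) if b else '')
        if n!='wrist': tiles.append(cv2.resize(d['img'][v-25:v+25,u-25:u+25,::-1],(260,260),interpolation=2))
cv2.imwrite('pics/crop1.png',np.vstack([np.hstack(tiles[:3]),np.hstack(tiles[3:])]))
E
```

```text
['clock', 'qpos', 'qd', 'tau', 'eef_pos', 'tool_rot', 'force', 'torque', 'gripper_force', 'width']
scene ['img', 'vfov', 'cx', 'cy', 'extrinsics']
scene d (array([419., 206.]), array([11, 10,  5,  7, 33], dtype=int32)) [583.7 214.1] [583.7 214.1]
scene f (array([339.94392523, 221.37383178]), array([  7,   8,  13,  12, 107], dtype=int32)) [610.8 -38.3] [612.4 -38.8]
scene l (array([254.70992366, 203.67175573]), array([  6,   7,  14,  13, 131], dtype=int32)) [ 493.5 -288. ] [ 491.8 -288.9]
side ['img', 'vfov', 'cx', 'cy', 'extrinsics']
side d (array([268.76315789, 149.31578947]), array([10, 11,  6,  8, 38], dtype=int32)) [568.  204.8] [563.8 196.7]
side f (array([316.50694444, 183.97222222]), array([  5,   8,  15,  13, 144], dtype=int32)) [598.6 -50.9] [592.7 -53.7]
side l (array([324.28135593, 245.17966102]), array([  3,   6,  22,  18, 295], dtype=int32)) [ 484.8 -292.4] [ 483.3 -296.3]
wrist ['img', 'vfov', 'cx', 'cy', 'T_tool_cam']
wrist f (array([264.41933498, 213.02524631]), array([   8,    9,   53,   55, 1624], dtype=int32)) [602.5 -31.4] [601.9 -32.4]
```

View pics/crop1.png

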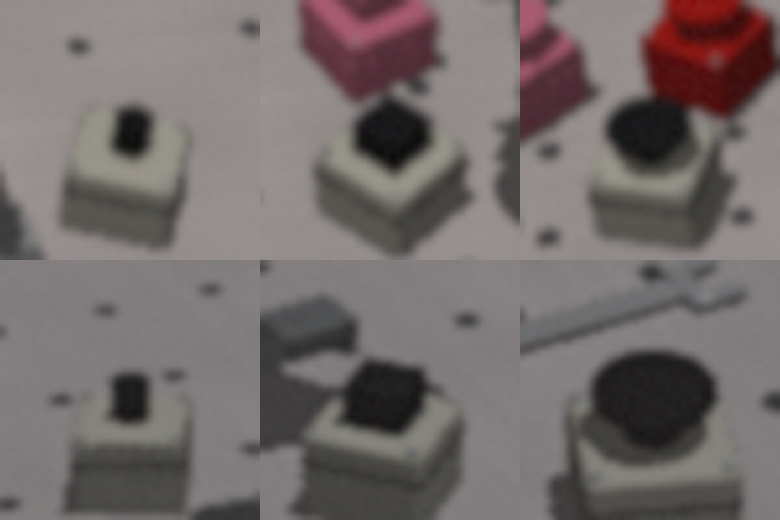

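The crops confirm the narrow round, square and mushroom buttons on white boxes (left to right). Next I move above the damper and close the fingers.

Request:
move_arm:
  rows: "0.69 -0.25 0 0 0 0 1;0.69 -0.25 0 0 0 0 1;0.69 -0.25 0 0 0 0 1;0.69 -0.25 0 0 0 0 1;0.69 -0.25 0 0 0 0 1;0.69 -0.25 0 0 0 0 1;0.69 -0.25 0 0 0 0 1;0.69 -0.25 0 0 0 0 1;0.69 -0.25 0 0 0 0 1;0.69 -0.25 0 0 0 0 1"

```text
clock: 1.13
eef_pos: [576.0, 204.5, 245.3]
tool_rot: [3.141, 0.001, 1.567]
force: [0.5, -0.2, 0.1]
width: 0.2
gripper_force: 0.0
```

```bash
cat > look.py <<'E'
import sys
from cell import *
from h import *
n,x,y=sys.argv[1],float(sys.argv[2]),float(sys.argv[3])
s=read_state();d=get_image('wrist');T=tool(s)@np.array(d['T_tool_cam'])
h,w=d['img'].shape[:2];f=h/2/np.tan(np.radians(d['vfov'])/2)
c=np.linalg.inv(T)@[x,y,74,1];u,v=d['cx']-f*c[0]/c[2],d['cy']+f*c[1]/c[2]
b=blob(d['img'],u,v,60,40);p=onz(d,T,*b[0],73)
print('pix',(u,v),b,'world',p.round(1));print('eef',s['eef_pos'],s['tool_rot'],'F',s['force'],s['clock'],s['width'])
dl=T[:3,3]*0;dl[:2]=p-np.array(s['eef_pos'])[:2];print('tool delta mm',tool(s)[:3,:3].T@dl)
cv2.imwrite('pics/'+n+'.png',d['img'][:,:,::-1])
E
python3 look.py w1 575 208
```

```text
pix (np.float64(315.8558985378208), np.float64(174.4543833433438)) (array([311.4148265 , 157.73974763]), array([ 43,  29,  27,  30, 634], dtype=int32)) world [571.2 222.6]
eef [575.95977128 204.5296579  245.30650369] [3.14108010e+00 1.33005041e-03 1.56735304e+00] F [ 0.51638007 -0.15527214  0.13580394] 1.1333 0.21025867246329663
tool delta mm [18.00788179 -4.79925519 -0.02641129]
```

View pics/w1.png

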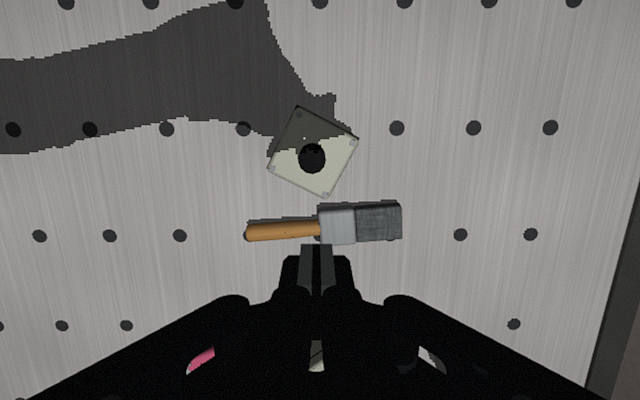

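The wrist view shows the damper button at (311,158) on its white box, with the brush at (330,225). I'll lower to about z = 130, centred, and re-check.

Request:
move_arm:
  rows: "0.057 -0.016 0.38 0 0 0 1;0.057 -0.016 0.38 0 0 0 1;0.057 -0.016 0.38 0 0 0 1;0.057 -0.016 0.38 0 0 0 1;0.057 -0.016 0.38 0 0 0 1;0.057 -0.016 0.38 0 0 0 1"

```text
clock: 1.68
eef_pos: [572.0, 223.3, 133.0]
tool_rot: [3.139, -0.0, 1.569]
force: [0.8, -1.3, 0.9]
width: 0.0
gripper_force: 0.0
```

```bash
python3 look.py w2 571 221.5
```

```text
pix (np.float64(315.3493976965527), np.float64(228.16278925240312)) (array([315.84379865, 231.8079917 ]), array([  41,   31,   41,   89, 1927], dtype=int32)) world [571.3 218.8]
eef [572.04972382 223.29229259 133.01316026] [ 3.13876395e+00 -3.95563702e-04  1.56911363e+00] F [ 0.81831942 -1.28142377  0.90611096] 1.6833 0.028798333548642006
tool delta mm [-4.44590896e+00 -7.63040202e-01 -3.91706728e-03]
```

View pics/w2.png

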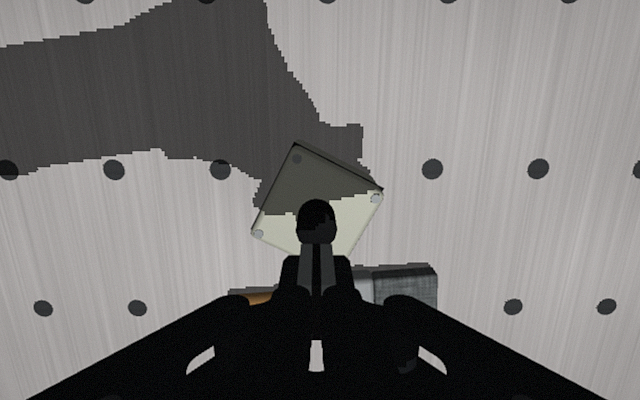

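```bash
python3 - <<'E'
from cell import *
from h import *
d=get_image('wrist')
for e,r,pts in [([575.96,204.53,245.3],[3.1411,.0013,1.5674],[(297,106),(358,138),(267,167),(325,197)]),([572.05,223.29,133.0],[3.1388,-.0004,1.5691],[(383,189),(252,233)])]:
    T=tool(dict(eef_pos=e,tool_rot=r))@np.array(d['T_tool_cam'])
    q=np.array([onz(d,T,*p,50) for p in pts]);print(q.round(1).tolist(),q.mean(0))
s=read_state();print(s['eef_pos'],s['force'])
E
```

```text
[[558.4, 264.9], [613.6, 236.4], [529.3, 209.7], [583.7, 180.2]] [571.23241251 222.83336522]
[[613.2, 238.0], [530.0, 208.7]] [571.60954701 223.37969274]
[572.40457476 223.81235804 133.93127289] [ 0.94338362  0.48846352 -1.20184781]
```

Request:
move_arm:
  rows: "-0.003 -0.003 0.06 0 0 0 1;-0.003 -0.003 0.1 0 0 0 1;-0.003 -0.003 0.13 0 0 0 1;-0.003 -0.003 0.14 0 0 0 1;-0.003 -0.003 0.14 0 0 0 1;-0.003 -0.003 0.14 0 0 0 1"

```text
clock: 2.28
eef_pos: [569.6, 223.3, 89.6]
tool_rot: [3.141, -0.0, 1.571]
force: [1.0, -0.6, -0.2]
width: 0.1
gripper_force: 0.0
```

Request:
move_arm:
  rows: "0 0 0.007 0 0 0 1;0 0 0.014 0 0 0 1;0 0 0.02 0 0 0 1;0 0 0.02 0 0 0 1"

```text
clock: 2.62
eef_pos: [570.0, 223.5, 83.6]
tool_rot: [3.14, -0.001, 1.571]
force: [1.0, 0.5, 2.0]
width: -0.0
gripper_force: 1.3
```

Request:
move_arm:
  rows: "0 0 0.005 0 0 0 1;0 0 0.01 0 0 0 1;0 0 0.015 0 0 0 1;0 0 0.02 0 0 0 1;0 0 0.02 0 0 0 1;0 0 0.02 0 0 0 1"

```text
clock: 3.12
eef_pos: [569.6, 223.4, 77.3]
tool_rot: [3.141, -0.0, 1.571]
force: [2.4, 1.0, 2.9]
width: -0.3
gripper_force: 1.2
```

Request:
move_arm:
  rows: "0 0 0.005 0 0 0 1;0 0 0.009 0 0 0 1;0 0 0.009 0 0 0 1;0 0 0.009 0 0 0 1"

```text
clock: 3.45
eef_pos: [569.6, 223.4, 75.0]
tool_rot: [3.141, -0.0, 1.571]
force: [1.2, -0.1, 6.1]
width: -0.3
gripper_force: 3.1
```

Request:
move_arm:
  rows: "0 0 0.003 0 0 0 1;0 0 0.003 0 0 0 1;0 0 0.003 0 0 0 1;0 0 0.003 0 0 0 1"

```text
clock: 3.78
eef_pos: [569.6, 223.3, 74.3]
tool_rot: [3.141, -0.0, 1.571]
force: [1.0, 0.7, 7.3]
width: 0.3
gripper_force: 3.7
```

Request:
move_arm:
  rows: "0 0 -0.03 0 0 0 1;0 0 -0.13 0 0 0 1;0 0 -0.27 0 0 0 1;0 0 -0.40 0 0 0 1;-0.1 0.01 -0.5 0 0 0 1;-0.85 0.11 -0.5 0 0 0 1;-0.85 0.11 -0.5 0 0 0 1;-0.85 0.11 -0.5 0 0 0 1;-0.85 0.11 -0.5 0 0 0 1;-0.85 0.11 -0.5 0 0 0 1;-0.85 0.11 -0.5 0 0 0 1;-0.85 0.11 -0.5 0 0 0 1"

```text
clock: 4.78
eef_pos: [600.9, -40.0, 223.3]
tool_rot: [-3.139, 0.005, 1.561]
force: [-0.3, -0.7, 0.0]
width: 0.2
gripper_force: 0.0
```

Request:
move_arm:
  rows: "0 0 0 0 0 0 1;0 0 0 0 0 0 1;0 0 0 0 0 0 1"

```text
clock: 5.03
eef_pos: [601.7, -29.5, 223.4]
tool_rot: [-3.14, -0.001, 1.574]
force: [-0.4, 0.2, -0.4]
width: -0.0
gripper_force: 0.0
```

```bash
python3 look.py w3 602 -32; python3 - <<'E'
from cell import *
import cv2,numpy as np
i=get_image('side')['img'][120:280,230:390,::-1];j=get_image('scene')['img'][150:310,300:460,::-1]
cv2.imwrite('pics/c3.png',np.hstack([cv2.resize(i,(400,400),interpolation=2),cv2.resize(j,(400,400),interpolation=2)]))
E
```

```text
pix (np.float64(317.78653451801694), np.float64(188.18349353185633)) (array([316.07993562, 189.09334764]), array([  32,   32,   56,   59, 1864], dtype=int32)) world [600.6 -33. ]
eef [601.67087731 -29.47497775 223.40366758] [-3.14010694e+00 -1.37385767e-03  1.57367394e+00] F [-0.43809288  0.21379926 -0.38755193] 5.0333 -0.005973633187229362
tool delta mm [-3.57127852e+00 -1.07563095e+00 -3.30835269e-03]
```

View pics/w3.png

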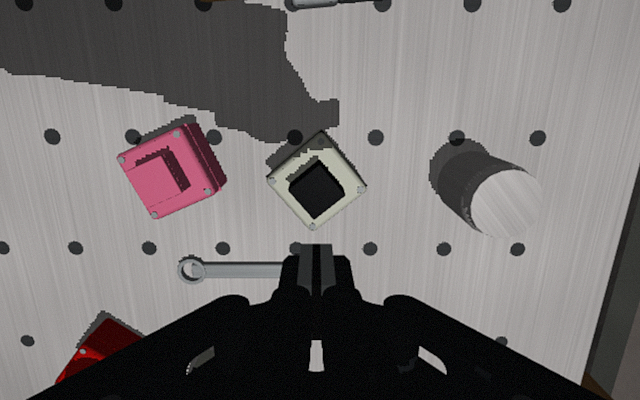

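View pics/c3.png

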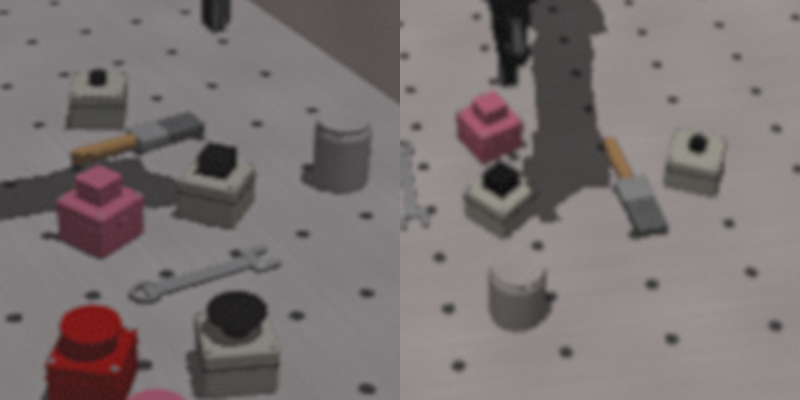

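The damper is visibly down. The fan button is at wrist (316,189), about (601,−32) mm.

Request:
move_arm:
  rows: "-0.008 -0.002 0.1 0 0 0 1;-0.008 -0.002 0.2 0 0 0 1;-0.008 -0.002 0.3 0 0 0 1;-0.008 -0.002 0.38 0 0 0 1;-0.008 -0.002 0.42 0 0 0 1;-0.008 -0.002 0.44 0 0 0 1;-0.008 -0.002 0.44 0 0 0 1;-0.008 -0.002 0.44 0 0 0 1"

```text
clock: 5.85
eef_pos: [602.5, -33.9, 92.6]
tool_rot: [3.14, -0.0, 1.571]
force: [-0.9, -0.3, 0.5]
width: -0.3
gripper_force: 0.0
```

Request:
move_arm:
  rows: "0 0 0.005 0 0 0 1;0 0 0.01 0 0 0 1;0 0 0.015 0 0 0 1;0 0 0.02 0 0 0 1;0 0 0.025 0 0 0 1;0 0 0.025 0 0 0 1;0 0 0.025 0 0 0 1"

```text
clock: 6.43
eef_pos: [602.4, -34.2, 84.6]
tool_rot: [3.14, -0.0, 1.571]
force: [1.7, -0.0, 2.8]
width: -0.2
gripper_force: 1.3
```

Request:
move_arm:
  rows: "0 0 0.005 0 0 0 1;0 0 0.01 0 0 0 1;0 0 0.015 0 0 0 1;0 0 0.02 0 0 0 1;0 0 0.025 0 0 0 1;0 0 0.029 0 0 0 1;0 0 0.029 0 0 0 1;0 0 0.029 0 0 0 1"

```text
clock: 7.1
eef_pos: [602.3, -34.2, 75.8]
tool_rot: [3.14, 0.0, 1.571]
force: [2.7, -0.4, 4.9]
width: -0.2
gripper_force: 2.3
```

Request:
move_arm:
  rows: "0 0 0.003 0 0 0 1;0 0 0.004 0 0 0 1;0 0 0.004 0 0 0 1;0 0 0.004 0 0 0 1"

```text
clock: 7.43
eef_pos: [602.3, -34.2, 74.9]
tool_rot: [3.14, 0.0, 1.571]
force: [2.2, -0.7, 6.4]
width: 0.1
gripper_force: 3.2
```

Request:
move_arm:
  rows: "0 0 0.002 0 0 0 1;0 0 0.002 0 0 0 1;0 0 0.002 0 0 0 1"

```text
clock: 7.68
eef_pos: [602.3, -34.2, 74.4]
tool_rot: [3.14, -0.0, 1.571]
force: [1.5, -0.5, 6.4]
width: -0.1
gripper_force: 3.6
```

Request:
move_arm:
  rows: "0 0 -0.03 0 0 0 1;0 0 -0.13 0 0 0 1;0 0 -0.27 0 0 0 1;0 0 -0.40 0 0 0 1;-0.1 -0.04 -0.5 0 0 0 1;-0.86 -0.38 -0.5 0 0 0 1;-0.86 -0.38 -0.5 0 0 0 1;-0.86 -0.38 -0.5 0 0 0 1;-0.86 -0.38 -0.5 0 0 0 1;-0.86 -0.38 -0.5 0 0 0 1;-0.86 -0.38 -0.5 0 0 0 1;-0.86 -0.38 -0.5 0 0 0 1"

```text
clock: 8.68
eef_pos: [480.2, -301.6, 223.3]
tool_rot: [-3.135, 0.005, 1.557]
force: [-0.5, -0.7, -1.0]
width: 0.1
gripper_force: 0.0
```

Request:
move_arm:
  rows: "0 0 0 0 0 0 1;0 0 0 0 0 0 1;0 0 0 0 0 0 1;0 0 0 0 0 0 1"

```text
clock: 9.02
eef_pos: [488.3, -290.0, 223.5]
tool_rot: [-3.141, -0.001, 1.574]
force: [-1.0, 0.5, -1.2]
width: 0.2
gripper_force: 0.0
```

```bash
python3 look.py w4 488 -292; python3 - <<'E'
import cv2,numpy as np
from cell import *
w=cv2.imread('pics/w4.png');i=get_image('side')['img'][120:280,230:390,::-1]
cv2.imwrite('pics/v4.png',np.hstack([w[:,80:],cv2.resize(i,(240,400)[:1]+(400,),interpolation=2)]))
E
```

```text
pix (np.float64(316.8595202013457), np.float64(187.562142298877)) (array([314.27742947, 182.41724138]), array([  26,   25,   65,   62, 3190], dtype=int32)) world [ 485.9 -287.9]
eef [ 488.30234909 -289.99564792  223.4751142 ] [-3.14095558e+00 -1.48276934e-03  1.57396464e+00] F [-0.98123672  0.52351745 -1.19977023] 9.0167 0.23846654878237186
tool delta mm [ 2.07746653 -2.41909164  0.00462155]
```

View pics/v4.png

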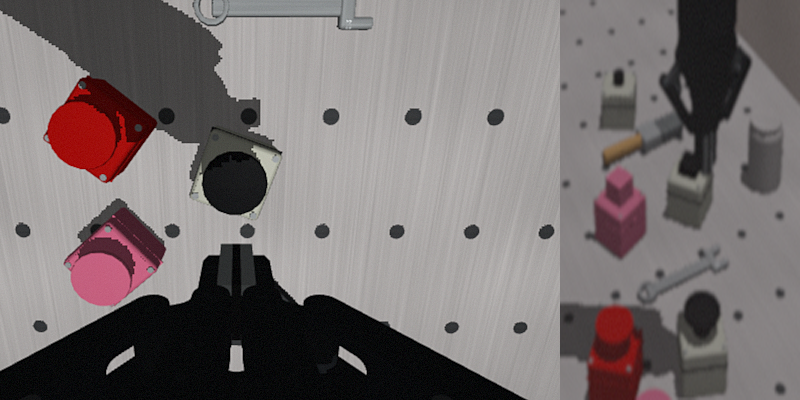

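The lamp is at wrist pixel (314,182), about (486,−288) mm; red and pink stand to its left. The spanner is undisturbed.

Request:
move_arm:
  rows: "0.01 -0.008 0.1 0 0 0 1;0.01 -0.008 0.2 0 0 0 1;0.01 -0.008 0.3 0 0 0 1;0.01 -0.008 0.38 0 0 0 1;0.01 -0.008 0.42 0 0 0 1;0.01 -0.008 0.44 0 0 0 1;0.01 -0.008 0.44 0 0 0 1;0.01 -0.008 0.44 0 0 0 1"

```text
clock: 9.78
eef_pos: [485.9, -288.9, 92.1]
tool_rot: [3.141, 0.0, 1.572]
force: [-0.1, 0.3, 0.8]
width: -0.4
gripper_force: 0.0
```

Request:
move_arm:
  rows: "0 0 0.005 0 0 0 1;0 0 0.01 0 0 0 1;0 0 0.015 0 0 0 1;0 0 0.02 0 0 0 1;0 0 0.025 0 0 0 1;0 0 0.025 0 0 0 1;0 0 0.025 0 0 0 1"

```text
clock: 10.37
eef_pos: [485.9, -289.4, 84.5]
tool_rot: [3.14, 0.001, 1.571]
force: [0.5, -0.5, 3.1]
width: -0.1
gripper_force: 1.3
```

Request:
move_arm:
  rows: "0 0 0.005 0 0 0 1;0 0 0.01 0 0 0 1;0 0 0.015 0 0 0 1;0 0 0.02 0 0 0 1;0 0 0.025 0 0 0 1;0 0 0.03 0 0 0 1;0 0 0.032 0 0 0 1;0 0 0.032 0 0 0 1;0 0 0.032 0 0 0 1"

```text
clock: 11.12
eef_pos: [485.8, -289.4, 74.9]
tool_rot: [3.141, 0.001, 1.571]
force: [2.0, -0.7, 6.1]
width: -0.5
gripper_force: 3.1
```

Request:
move_arm:
  rows: "0 0 0.002 0 0 0 1;0 0 0.003 0 0 0 1;0 0 0.003 0 0 0 1;0 0 0.003 0 0 0 1"

```text
clock: 11.45
eef_pos: [485.8, -289.4, 74.2]
tool_rot: [3.14, 0.001, 1.571]
force: [1.2, 0.2, 7.8]
width: -0.0
gripper_force: 3.8
```

Now I retract and take a last look.

Request:
move_arm:
  rows: "0 0 -0.03 0 0 0 1;0 0 -0.13 0 0 0 1;0 0 -0.27 0 0 0 1;0 0 -0.40 0 0 0 1;0 0 -0.53 0 0 0 1;0 0 -0.6 0 0 0 1;0 0 -0.6 0 0 0 1;0 0 -0.6 0 0 0 1;0 0 -0.6 0 0 0 1"

```text
clock: 12.2
eef_pos: [483.8, -288.4, 252.5]
tool_rot: [-3.138, -0.002, 1.571]
force: [0.2, 0.4, -0.2]
width: -0.1
gripper_force: 0.0
```

```bash
python3 - <<'E'
from cell import *
import cv2,numpy as np
i=get_image('side')['img'][125:285,230:390,::-1];j=get_image('scene')['img'][160:270,220:440,::-1]
cv2.imwrite('pics/c5.png',np.hstack([cv2.resize(i,(400,400),interpolation=2),cv2.resize(j,(400,400),interpolation=2)]))
E
```

```text
(no output)
```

View pics/c5.png

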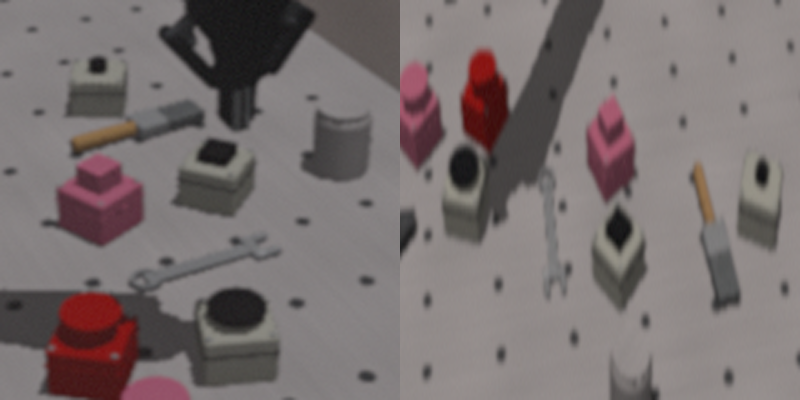

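All three buttons are visibly lower (damper, fan and lamp at crop pixels (97,65), (217,152) and (236,310)). Nothing else has moved.

```bash
python3 -c "
from cell import *
print(finish_job())"
```

```text
the job is handed in; nothing more can be done
None
```

I pressed the damper, fan and lamp buttons in that order, each to its stop at about 6–8 N; the last pictures show all three down and nothing else moved, and the job was handed in at about 12 s with the arm clear.

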